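# Open the sprung cash drawer under control

## Robot

A 6-joint arm with a two-finger parallel gripper is mounted at the origin on the work surface. World frame = base frame: x ahead of the robot, y to its left, z up, the work surface at z = 0. Lengths are in m, angles in rad, forces in N, time in s.
With the tool pointing down it reaches from about 0.35 to 0.775 m from the base axis. Payload 7.3 kg.
Tool frame: the origin (TCP) lies at the very end of the fingers, on their centre line; the grasp point (between the pads) lies 19 mm behind it (robot.pinch_z is the distance from the TCP to the grasp point, in m); z points along the fingers, y is the line along which they close (so a half turn about z gives the same grasp; the last joint's range is limited). The gripper opens to 92 mm and grips with 3 to 60 N. Pads are 19 mm wide; open, the fingers measure 130 mm over their backs; the gripper's body (75 mm by 190 mm) begins 47 mm behind the grasp point.
Start: joints at [-1.417, 0.342, 1.524, -0, 1.275, -0.146], TCP at [0.155, -0.502, 0.227] pointing down, gripper open.
Joint ranges: [-2.53, 2.53], [-0.77, 2.02], [0.04, 2.7], [-1, 4.14], [0.28, 2.66], [-3.11, 3.11]. Speed limits (rad/s): [2.57, 2.57, 3.14, 3.14, 3.14, 3.14].

## Interface

Orientations are given as [roll, pitch, yaw] about the fixed x, y, z axes, in that order (R = Rz(yaw) Ry(pitch) Rx(roll)).
In Python, from cell import robot gives the robot as it stands.
- The arm moves only by the tool move_arm, never from a script. Its argument "motion" is a list of rows, each a list of 6 numbers: the shift along the tool's x, y, z in units of 0.1 m (1.0 is 0.1 m), then the turn, a rotation vector about the tool's x, y, z in units of pi rad (1.0 is pi rad). In form: [[dx, dy, dz, rx, ry, rz], ...]. A call has 1 to 12 rows; each row is the pose to reach, as a shift and turn from the pose commanded when the call began, along the tool's axes at that moment, turning the shorter way round; what a row does not reach only later rows make up. A row lasts 1/8 s, in which the tool goes at most 62.5 mm and 10.7 degrees, less where a joint would pass 70% of its speed; a pose out of reach is approached as far as the arm can. A call with a number of a shift or a turn outside -1 to 1 is refused whole. A call with a gripper value outside its range is refused whole. "fingers" is the opening, from -1 (shut) to 1 (fully open), set as the call begins (left out, the last holds). The fingers move at their own pace and stop on an object; "newtons" is the grip in N (left out, the last holds). Time passes only in rows, so rows that repeat a pose let the fingers close. It gives the time, the measured TCP pose, the force, the opening and the grip force at its end, in the units of the state.
- robot.observe(): the state, without advancing time (a new reading comes with each control period).
- robot.read_camera(name): name is "scene" or "side" or "wrist"; returns a dict with "image" (400x640x3 uint8, red, green, blue), "range_z" (400x640 float32, m along the optical axis (not along the pixel's ray), 0 where there is no reading), "vfov" (degrees; the focal length in pixels is half the picture's height over the tangent of half this angle, whatever the lens; pixels are square), "cx", "cy" (the principal point, pixels), "extrinsics" (4x4, takes a point from camera to world coordinates); the wrist camera has in their place "hand_eye" (4x4, takes a point from camera to tool coordinates, whose origin is the TCP and whose axes are the flange's). Camera axes: x right, y up, looking along -z (the intrinsics and any distortion apply to the point x, -y, -z); pixel columns grow to the right and rows downward; lengths in m; the calibration is good to about 2 mm. A picture is of the moment at which its call begins: read the wrist's pose just before it.
- robot.hand_in(): hands the job in; it is judged then, once.
The state is a dict: "time": time; "qpos": joint angles; "qvel": joint speeds; "joint_efforts": joint torques, N m; "tool_pos": TCP position; "tool_rot": TCP orientation; "contact_force": force on the tool from outside, world axes, zero at the start; "torque": the same for the moment, N m; "opening": finger opening in m; "grip_force": force on a finger pad.
Only numpy, scipy, OpenCV 4.12 (cv2) and the standard library are available. Lean on these libraries where they do the work, as an engineer would, in place of code of your own. Each camera call takes 0.05 s, during which the arm holds its last target. There are 200 camera calls.

## Task

Open the cash drawer on the bakery counter without letting it fly out: with one finger press the orange push key on its front, and with the other finger, waiting close in front of the drawer, stop the drawer as it springs out, before it has come out three finger-widths. Keep the key pressed and the drawer stopped for about a second, then let the drawer follow your finger slowly out to its stop and leave it wide open. Only touch and push; do not pick up, knock or shift anything else on the counter.

Things in the scene. Friction and masses are not known exactly. Their poses are not given: they have to be found in the camera images.
- till: Grey steel cash-drawer housing, fixed on the counter, 300 mm deep (x) x 330 mm wide (y) x 88 mm high. Origin: centre of its underside, on the counter; z up. Its front plane is at x = -150 mm of this frame and faces -x, towards the robot. The drawer front fills y = -155 to +113 mm of the front, z = 8 to 82 mm, flush with it; the push key stands in a window of the front at the +y end.
- key_face (a point): Centre of the front face of the orange push key that releases the drawer; at rest in the till frame at x = -175, y = +133, z = 60 mm. The key is a block 34 mm wide (till y = 116 to 150 mm) and 34 mm high (z = 43 to 77 mm) standing 25 mm proud of the housing front. It is pushed straight in, along till +x; the point moves with it.
- key (a joint): How far the push key is in, m: 0 at rest, 0.008 fully pressed. The latch lets the drawer go at about 0.0035 m. Pressing takes about 5 N up to there, then 2 N; it springs back when released.
- drawer_face (a point): Middle of the dark drawer front's outer face, 268 mm wide x 74 mm high, 60 mm above the counter; at till x = -150, y = -21 mm when shut. It moves with the drawer.
- drawer (a joint): How far the drawer is out, m: 0 shut and latched, 0.12 at its stop, moving along till -x. Once unlatched a spring drives it all the way with about 6 N at first and 4 N at the stop; moving mass 1 to 1.6 kg; left alone it is fully out in about half a second. It has no handle.
- bun_tray: Black baking tray on the counter, fixed, 300 x 200 x 18 mm; origin at the centre of its underside. Leave alone.
- bun0: Round bun, 80 mm across, 42 mm high, loose on the tray; origin at the centre of its underside. Leave alone.
- bun1: Another such bun on the tray. Leave alone.
- bun2: Another such bun on the tray. Leave alone.
- jam_jar: Amber jam jar with a red cap, 60 mm across, 85 mm high, loose on the counter close beside the housing (either side); origin at the centre of its underside. Leave alone.
- paper_cup: Brown open cup, 76 mm across the rim, 95 mm high, loose on the counter beside the housing, on the other side from the jar; origin at the centre of its underside. Leave alone.
- bell: Brass counter bell, 84 mm across, 45 mm high, loose on top of the housing; origin at the centre of its underside. Leave alone.
- price_card: Black price card (74 mm wide) on a small wooden foot, 62 mm high, loose on top of the housing; origin at the centre of its underside. Leave alone.
- tongs: Steel bread tongs with black tips, 235 mm long, 16 mm high, lying loose on the counter in front of the drawer's right half, at least 20 mm beyond the open drawer; origin below their middle. Leave alone.

How it is judged:
By the outcome, as a careful person would: the job done as asked, in the order asked, and still so for the second after the job is handed in, with the robot touching nothing.
It also fails if it takes over 48 s, if anything falls off the work surface, if the arm or the gripper's body presses on something with over 40 N, if the wrist force passes 120 N, or if a joint passes its speed limit or range.

## Working session

There is one attempt and no reset: what is moved stays moved. The work goes in short steps, Python scripts to look and compute and a tool call to move; the robot and the scene stay as the last step left them, time stands still between calls to the robot, and variables do not carry over. Pictures are saved under pics/ and viewed, at most 10 in all, crops included, and the job is handed in when it is done.

Besides the shell and the picture viewer there is one more tool, called in YAML: its name, and indented under it one key for each argument. move_arm: Moves the arm, as the interface text tells. Shifts and turns lie within -1 to 1; 1 stands for 0.1 m of shift or pi rad of turn. Its arguments: {"type":"object","properties":{"motion":{"type":"array"},"fingers":{"type":"number"},"newtons":{"type":"number"}},"required":["motion"]}

```bash
mkdir -p pics; ls
python3 - <<'E'
from cell import robot
import cv2,numpy as np
for n in("scene","side"):
    c=robot.read_camera(n); cv2.imwrite(f"pics/{n}0.png",c["image"][:,:,::-1]); np.savez(f"{n}0.npz",**c)
    print(n,c["vfov"],c["cx"],c["cy"],np.round(c["extrinsics"],3).tolist(), [k for k in c])
print(robot.observe())
E
```

```text
pics
scene 47.55683848574624 325.91055963280604 202.02027743979946 [[-0.789, -0.438, 0.431, 1.042], [0.614, -0.555, 0.56, 0.542], [-0.006, 0.707, 0.708, 0.899], [0.0, 0.0, 0.0, 1.0]] ['image', 'range_z', 'vfov', 'cx', 'cy', 'extrinsics']
side 48.217698681598755 320.9463406439347 205.62260002238423 [[-0.96, 0.199, -0.195, 0.344], [-0.278, -0.715, 0.641, 0.69], [-0.012, 0.67, 0.742, 0.966], [0.0, 0.0, 0.0, 1.0]] ['image', 'range_z', 'vfov', 'cx', 'cy', 'extrinsics']
{'time': 0.1, 'qpos': array([-1.41701429e+00,  3.42665797e-01,  1.52493425e+00, -1.12644454e-06,
        1.27537196e+00, -1.46003024e-01]), 'qvel': array([ 3.04736093e-04, -1.50565092e-03, -2.96202036e-03, -1.07973118e-03,
        1.29505039e-03, -1.54127553e-05]), 'joint_efforts': array([ 1.77400590e-03, -4.32004058e+01, -2.44695050e+01,  7.19782873e-02,
        5.26703009e-02, -5.42052862e-05]), 'tool_pos': array([ 0.15500389, -0.5012188 ,  0.22610338]), 'tool_rot': array([-3.14022782e+00, -1.99608656e-04,  2.99785255e-01]), 'contact_force': array([ 0.25563449, -0.79269363,  0.51948329]), 'torque': array([-0.07622665,  0.00426245,  0.01173841]), 'grip_force': 0.0, 'opening': 0.09164004148332429}
```

View pics/scene0.png

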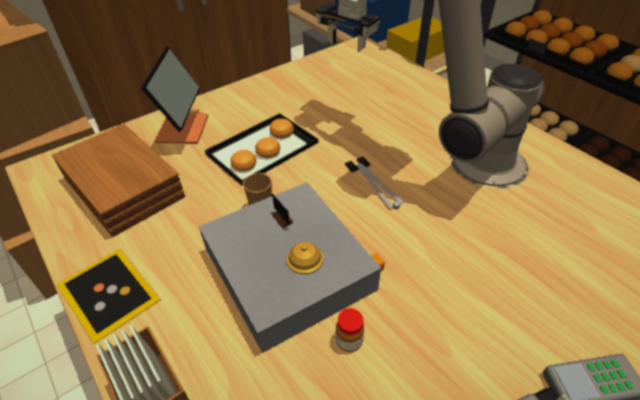

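View pics/side0.png

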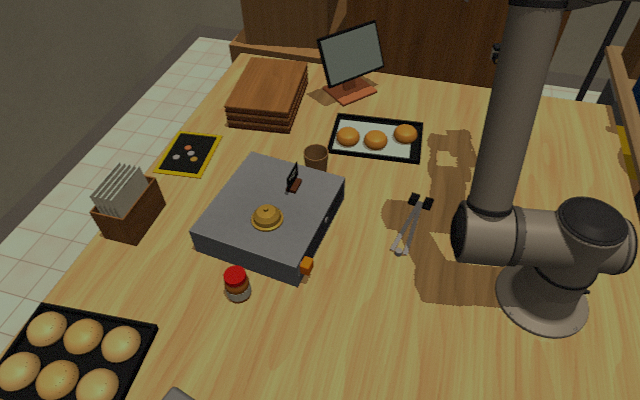

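The scene view shows the till's top (corners about 200,232 / 310,185 / 380,270 / 262,340), the orange key at (378,261), the jar at (350,330), the cup at (257,188) and the tongs at (375,180). In the side view the key is at (307,265) and the tongs run from (400,250) to (420,200).

```bash
cat > h.py <<'E'
import numpy as np,cv2
def cloud(c,T=None):
    h,w=c["range_z"].shape; f=h/2/np.tan(np.radians(c["vfov"])/2)
    v,u=np.mgrid[:h,:w]; z=np.array(c["range_z"])
    P=np.stack([(u-c["cx"])/f*z,-(v-c["cy"])/f*z,-z,np.ones_like(z)],-1)
    T=c["extrinsics"] if T is None else T
    P=(P@np.array(T).T)[...,:3]; P[z==0]=np.nan
    return P
E
python3 - <<'E'
import numpy as np,cv2
from h import cloud
for n in("scene","side"):
    c=dict(np.load(n+"0.npz")); P=cloud(c); im=c["image"].astype(int)
    m=(abs(P[...,2]-.088)<.006)&(P[...,0]>.3)&(P[...,0]<.95)&(abs(P[...,1])<.4)
    l,lab,st,ce=cv2.connectedComponentsWithStats(m.astype(np.uint8))
    k=1+np.argmax(st[1:,4]); q=P[lab==k]
    r=cv2.minAreaRect((q[:,:2]*1000).astype(np.float32)); print(n,st[k],r,cv2.boxPoints(r).tolist(),np.median(q[:,2]))
    hsv=cv2.cvtColor(c["image"],cv2.COLOR_RGB2HSV)
    o=(hsv[...,1]>200)&(hsv[...,2]>150)&(hsv[...,0]>5)&(hsv[...,0]<20)
    u0,v0=(378,261) if n=="scene" else (307,265)
    w=np.zeros_like(o); w[v0-14:v0+14,u0-14:u0+14]=1
    q=P[o&w]; print("key",len(q),np.nanmin(q,0),np.nanmax(q,0),np.nanmedian(q,0))
    for name,(u,v) in dict(scene=dict(tongA=(398,203),tongB=(352,165),tongC=(363,160),jar=(350,316),cup=(257,180),bell=(305,245),card=(282,200)),side=dict(tongA=(400,250),tongB=(413,199),tongC=(428,203),jar=(235,273),cup=(316,150),bell=(267,208),card=(293,170)))[n].items():
        print(name,np.round(np.nanmedian(P[v-1:v+2,u-1:u+2].reshape(-1,3),0),3))
E
```

```text
scene [  198   183   183   152 13771] ((710.4005126953125, -45.49516296386719), (335.33837890625, 301.0217590332031), 83.67806243896484) [[542.342041015625, -195.57125854492188], [841.533203125, -228.71823120117188], [878.458984375, 104.5809326171875], [579.267822265625, 137.7279052734375]] 0.08853009506676968
key 68 [ 5.07998598e-01  7.41412827e-02 -2.31852368e-04] [0.5678706  0.12297497 0.08131347] [0.56029769 0.10816478 0.07738348]
tongA [ 0.351 -0.032  0.015]
tongB [ 0.343 -0.237  0.009]
tongC [ 0.301 -0.235  0.009]
jar [0.709 0.185 0.086]
cup [ 0.634 -0.294  0.075]
bell [0.687 0.006 0.122]
card [ 0.632 -0.175  0.087]
side [ 188  151  157  118 9623] ((708.92431640625, -44.5079345703125), (334.2921142578125, 303.2166748046875), 83.49755859375) [[539.3627319335938, -193.4097900390625], [840.6288452148438, -227.74771118164062], [878.4859008789062, 104.3939208984375], [577.2197875976562, 138.73184204101562]] 0.0880954988945507
key 89 [0.55010635 0.0910181  0.07326804] [0.57157907 0.12239125 0.08040374] [0.56067649 0.10778064 0.07720058]
tongA [ 0.35  -0.036  0.016]
tongB [ 0.344 -0.232  0.01 ]
tongC [ 0.3   -0.23   0.011]
jar [0.709 0.186 0.086]
cup [ 0.657 -0.296  0.074]
bell [0.693 0.01  0.131]
card [ 0.669 -0.126  0.141]
```

move_arm:
  motion:
    - [0.32,-0.29,0,0,0,0]
    - [0.64,-0.58,0,0,0,0]
    - [0.96,-0.874,0,0,0,0]
  fingers: 1

```text
time: 0.48
tool_pos: [0.2213, -0.3884, 0.2263]
tool_rot: [-3.141, -0.0, 0.299]
contact_force: [0.5, 0.2, -0.5]
opening: 0.0919
grip_force: 0.0
```

move_arm:
  motion:
    - [0.32,-0.29,0,0,0,0]
    - [0.64,-0.58,0,0,0,0]
    - [0.96,-0.874,0,0,0,0]

```text
time: 0.85
tool_pos: [0.2873, -0.2765, 0.2265]
tool_rot: [-3.141, 0.0, 0.299]
contact_force: [0.3, 0.3, -0.1]
opening: 0.0917
grip_force: 0.0
```

move_arm:
  motion:
    - [0.32,-0.29,0,0,0,0]
    - [0.64,-0.58,0,0,0,0]
    - [0.96,-0.874,0,0,0,0]

```text
time: 1.23
tool_pos: [0.3532, -0.1647, 0.2266]
tool_rot: [-3.142, 0.0, 0.3]
contact_force: [0.6, -0.3, -0.2]
opening: 0.0918
grip_force: 0.0
```

move_arm:
  motion:
    - [0.32,-0.29,0,0,0,0]
    - [0.64,-0.58,0,0,0,0]
    - [0.96,-0.874,0,0,0,0]

```text
time: 1.6
tool_pos: [0.4191, -0.0528, 0.2266]
tool_rot: [3.142, 0.0, 0.3]
contact_force: [0.0, 0.3, 0.1]
opening: 0.0921
grip_force: 0.0
```

move_arm:
  motion:
    - [0.32,-0.29,0,0,0,0.045]
    - [0.64,-0.58,0,0,0,0.09]
    - [0.96,-0.874,0,0,0,0.131]
    - [0.96,-0.874,0,0,0,0.131]
    - [0.96,-0.874,0,0,0,0.131]

```text
time: 2.22
tool_pos: [0.484, 0.0573, 0.2263]
tool_rot: [3.141, 0.001, -0.11]
contact_force: [-0.3, -0.7, 1.3]
opening: 0.092
grip_force: 0.0
```

move_arm:
  motion:
    - [0,0,0.3,0,0,0]
    - [0,0,0.6,0,0,0]
    - [0,0,0.9,0,0,0]

```text
time: 2.6
tool_pos: [0.484, 0.0563, 0.1361]
tool_rot: [3.141, -0.0, -0.112]
contact_force: [-0.1, 0.3, 0.1]
opening: 0.0918
grip_force: 0.0
```

move_arm:
  motion:
    - [0,0,0.3,0,0,0]
    - [0,0,0.6,0,0,0]
    - [0,0,0.87,0,0,0]
    - [0,0,0.87,0,0,0]
    - [0,0,0.87,0,0,0]

```text
time: 3.22
tool_pos: [0.4851, 0.057, 0.0507]
tool_rot: [3.142, -0.001, -0.112]
contact_force: [-0.4, -0.7, 1.0]
opening: 0.0917
grip_force: 0.0
```

```bash
python3 - <<'E'
from cell import robot
import cv2,numpy as np
from h import cloud
o=robot.observe(); print(o["tool_pos"],o["tool_rot"],o["contact_force"])
im=[]
for n in("scene","side","wrist"):
    c=robot.read_camera(n); np.savez(f"{n}1.npz",**c); I=c["image"][:,:,::-1]
    if n=="scene": I=cv2.resize(I[150:350,240:500],(520,400),interpolation=3)
    if n=="side": I=cv2.resize(I[130:330,200:460],(520,400),interpolation=3)
    cv2.imwrite(f"pics/{n}1.png",I)
E
python3 -c "
import cv2,numpy as np
a,b=cv2.imread('pics/scene1.png'),cv2.imread('pics/side1.png')
cv2.imwrite('pics/two1.png',cv2.resize(np.hstack([a,b]),(800,308)))"
```

```text
[0.48506027 0.05696266 0.05068801] [ 3.14152457e+00 -1.26039190e-03 -1.12320962e-01] [-0.37516434 -0.73976948  0.97768249]
```

View pics/two1.png

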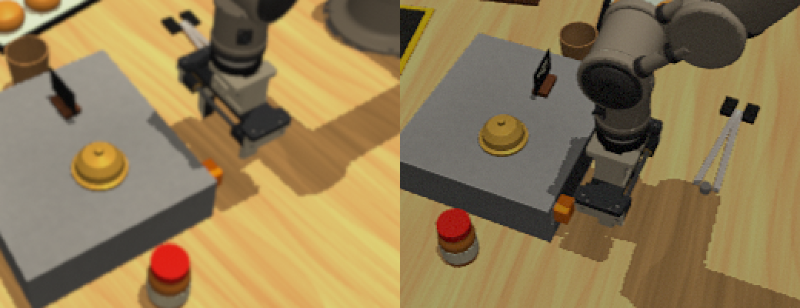

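View pics/wrist1.png

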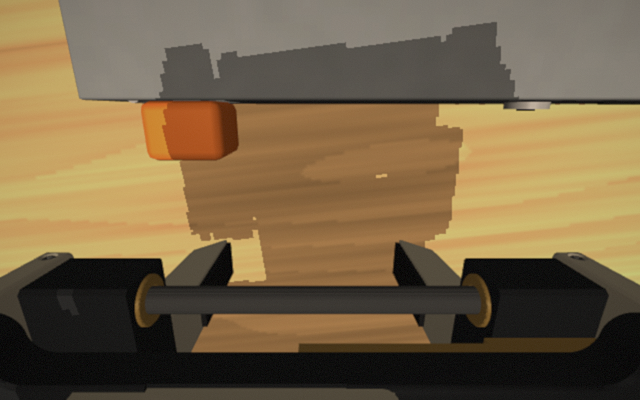

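The wrist view shows the key at (190,130) ahead of the left finger (tip about 215,250), the housing front edge at row 100, and a small lock at (527,104) right of the other finger (410,250).

Run:
```python
import cv2,numpy as np
from h import cloud
c=dict(np.load("wrist1.npz")); P=cloud(c,c["hand_eye"])*1000
hsv=cv2.cvtColor(c["image"],cv2.COLOR_RGB2HSV)
o=(hsv[...,1]>200)&(hsv[...,0]<20); w=np.zeros_like(o); w[95:165,135:245]=1
q=P[o&w]; print("key",np.nanpercentile(q,[1,5,50,95,99],axis=0).round(1).tolist())
for n,(u,v) in dict(keytopL=(150,128),keytopR=(200,128),keyfaceTop=(190,154),keyfacebot=(190,159),Ltip=(229,246),Lmid=(205,265),Lfront=(215,252),Rtip=(397,246),Rmid=(415,265),Rout=(432,290),lock=(527,107),lock2=(510,107),lock3=(548,107),edgeL=(100,97),edgeR=(600,99)).items(): print(n,P[v,u].round(1))
for v in (250,270,290):
    print(v,[(u,*P[v,u].round(0)) for u in range(170,240,10)])
```

```text
key [[60.7, -70.5, -27.2], [61.8, -64.2, -26.8], [72.7, -48.6, -25.4], [83.0, -38.7, -7.0], [83.8, -38.5, 0.0]]
keytopL [ 73.4 -67.9 -26.2]
keytopR [ 73.4 -47.5 -24.7]
keyfaceTop [ 62.6 -52.6 -25.9]
keyfacebot [ 60.  -53.9 -23.1]
Ltip [  8.9 -46.1  -3.1]
Lmid [ 11.4 -50.3 -29.3]
Lfront [ 11.2 -49.9 -15.3]
Rtip [ 9.7 45.9 -4.7]
Rmid [ 11.4  47.8 -29.1]
Rout [ 31.3  34.4 -80.7]
lock [ 81.9  93.4 -17.3]
lock2 [ 81.9  89.1 -12.1]
lock3 [ 81.9 102.9 -16.8]
edgeL [ 85.3 -78.9 -37.3]
edgeR [ 84.6 107.8 -36. ]
250 [(170, np.float64(-19.0), np.float64(-106.0), np.float64(49.0)), (180, np.float64(-19.0), np.float64(-99.0), np.float64(50.0)), (190, np.float64(-19.0), np.float64(-91.0), np.float64(50.0)), (200, np.float64(11.0), np.float64(-59.0), np.float64(-12.0)), (210, np.float64(11.0), np.float64(-53.0), np.float64(-12.0)), (220, np.float64(11.0), np.float64(-48.0), np.float64(-12.0)), (230, np.float64(7.0), np.float64(-46.0), np.float64(-3.0))]
270 [(170, np.float64(-36.0), np.float64(-109.0), np.float64(51.0)), (180, np.float64(12.0), np.float64(-60.0), np.float64(-34.0)), (190, np.float64(12.0), np.float64(-55.0), np.float64(-34.0)), (200, np.float64(11.0), np.float64(-51.0), np.float64(-34.0)), (210, np.float64(10.0), np.float64(-47.0), np.float64(-31.0)), (220, np.float64(5.0), np.float64(-46.0), np.float64(-22.0)), (230, np.float64(-5.0), np.float64(-46.0), np.float64(-5.0))]
290 [(170, np.float64(31.0), np.float64(-41.0), np.float64(-80.0)), (180, np.float64(31.0), np.float64(-38.0), np.float64(-80.0)), (190, np.float64(30.0), np.float64(-36.0), np.float64(-80.0)), (200, np.float64(31.0), np.float64(-32.0), np.float64(-81.0)), (210, np.float64(31.0), np.float64(-30.0), np.float64(-80.0)), (220, np.float64(32.0), np.float64(-26.0), np.float64(-82.0)), (230, np.float64(31.0), np.float64(-24.0), np.float64(-81.0))]
```

move_arm:
  motion:
    - [0.1,0,0.02,0,0,0]
    - [0.2,0,0.04,0,0,0]
    - [0.3,0,0.05,0,0,0]
    - [0.38,0,0.05,0,0,0]
    - [0.43,0,0.05,0,0,0]
    - [0.45,0,0.05,0,0,0]
    - [0.45,0,0.05,0,0,0]
    - [0.45,0,0.05,0,0,0]

```text
time: 4.38
tool_pos: [0.529, 0.0527, 0.0447]
tool_rot: [3.141, 0.0, -0.112]
contact_force: [0.5, 0.5, -1.0]
opening: 0.0915
grip_force: 0.0
```

move_arm:
  motion:
    - [0.01,0,0,0,0,0]
    - [0.02,0,0,0,0,0]
    - [0.03,0,0,0,0,0]
    - [0.04,0,0,0,0,0]
    - [0.05,0,0,0,0,0]
    - [0.06,0,0,0,0,0]
    - [0.06,0,0,0,0,0]

```text
time: 5.25
tool_pos: [0.5342, 0.0521, 0.0446]
tool_rot: [3.141, 0.002, -0.111]
contact_force: [-4.6, 0.6, 4.3]
opening: 0.092
grip_force: 2.6
```

move_arm:
  motion:
    - [0.01,0,0,0,0,0]
    - [0.02,0,0,0,0,0]
    - [0.03,0,0,0,0,0]
    - [0.04,0,0,0,0,0]
    - [0.04,0,0,0,0,0]
    - [0.04,0,0,0,0,0]

```text
time: 6.0
tool_pos: [0.5375, 0.0518, 0.0443]
tool_rot: [3.142, 0.004, -0.112]
contact_force: [-7.2, 0.3, 3.3]
opening: 0.0917
grip_force: 3.6
```

Run:
```python
from cell import robot
import cv2,numpy as np
from h import cloud
o=robot.observe(); print(o["tool_pos"],o["contact_force"],o["torque"])
c=robot.read_camera("wrist"); P=cloud(c,c["hand_eye"])*1000; np.savez("wrist2.npz",**c)
cv2.imwrite("pics/wrist2.png",c["image"][:,:,::-1])
```

```text
[0.53748714 0.0517851  0.04426632] [-7.23882042  0.3430431   3.29691261] [ 0.02085909  0.99651055 -0.17227832]
```

View pics/wrist2.png

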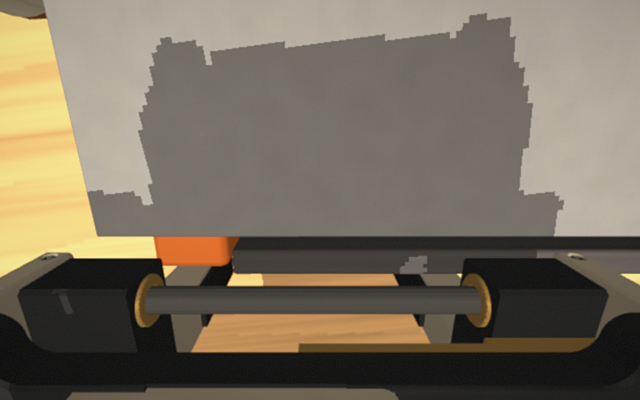

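The drawer sprang out about 19 mm and rests against the right finger (its top edge shows at rows 237–270). The key (195,250) is still pressed under the left one. I'll press slightly deeper for margin and hold.

move_arm:
  motion:
    - [0.01,0,0,0,0,0]
    - [0.015,0,0,0,0,0]
    - [0.015,0,0,0,0,0]
    - [0.015,0,0,0,0,0]
    - [0.015,0,0,0,0,0]
    - [0.015,0,0,0,0,0]
    - [0.015,0,0,0,0,0]
    - [0.015,0,0,0,0,0]
    - [0.015,0,0,0,0,0]
    - [0.015,0,0,0,0,0]
    - [0.015,0,0,0,0,0]
    - [0.015,0,0,0,0,0]

```text
time: 7.55
tool_pos: [0.539, 0.0516, 0.0443]
tool_rot: [3.141, 0.004, -0.112]
contact_force: [-7.5, 0.8, 4.0]
opening: 0.0918
grip_force: 3.6
```

move_arm:
  motion:
    - [-0.01,0,0,0,0,0]
    - [-0.03,0,0,0,0,0]
    - [-0.06,0,0,0,0,0]
    - [-0.09,0,0,0,0,0]
    - [-0.12,0,0,0,0,0]
    - [-0.15,0,0,0,0,0]
    - [-0.18,0,0,0,0,0]
    - [-0.21,0,0,0,0,0]
    - [-0.24,0,0,0,0,0]
    - [-0.27,0,0,0,0,0]
    - [-0.3,0,0,0,0,0]
    - [-0.33,0,0,0,0,0]

```text
time: 9.05
tool_pos: [0.5078, 0.055, 0.0447]
tool_rot: [3.141, -0.0, -0.112]
contact_force: [-3.8, 0.3, -2.9]
opening: 0.0915
grip_force: 2.2
```

move_arm:
  motion:
    - [-0.03,0,0,0,0,0]
    - [-0.06,0,0,0,0,0]
    - [-0.09,0,0,0,0,0]
    - [-0.12,0,0,0,0,0]
    - [-0.15,0,0,0,0,0]
    - [-0.18,0,0,0,0,0]
    - [-0.21,0,0,0,0,0]
    - [-0.24,0,0,0,0,0]
    - [-0.27,0,0,0,0,0]
    - [-0.3,0,0,0,0,0]
    - [-0.33,0,0,0,0,0]
    - [-0.36,0,0,0,0,0]

```text
time: 10.55
tool_pos: [0.4721, 0.0591, 0.0447]
tool_rot: [3.141, -0.0, -0.112]
contact_force: [-4.1, 0.1, -3.0]
opening: 0.0917
grip_force: 1.9
```

move_arm:
  motion:
    - [-0.03,0,0,0,0,0]
    - [-0.06,0,0,0,0,0]
    - [-0.09,0,0,0,0,0]
    - [-0.12,0,0,0,0,0]
    - [-0.15,0,0,0,0,0]
    - [-0.18,0,0,0,0,0]
    - [-0.2,0,0,0,0,0]
    - [-0.22,0,0,0,0,0]
    - [-0.24,0,0,0,0,0]
    - [-0.26,0,0,0,0,0]

```text
time: 11.8
tool_pos: [0.4463, 0.0619, 0.0447]
tool_rot: [3.142, -0.0, -0.112]
contact_force: [-3.1, -0.8, -2.1]
opening: 0.0918
grip_force: 1.8
```

move_arm:
  motion:
    - [-0.015,0,0,0,0,0]
    - [-0.03,0,0,0,0,0]
    - [-0.045,0,0,0,0,0]
    - [-0.06,0,0,0,0,0]
    - [-0.075,0,0,0,0,0]
    - [-0.09,0,0,0,0,0]
    - [-0.105,0,0,0,0,0]
    - [-0.12,0,0,0,0,0]
    - [-0.135,0,0,0,0,0]
    - [-0.15,0,0,0,0,0]

```text
time: 13.05
tool_pos: [0.4315, 0.0636, 0.0448]
tool_rot: [3.142, -0.0, -0.112]
contact_force: [0.6, -0.2, -0.1]
opening: 0.0918
grip_force: 0.0
```

move_arm:
  motion:
    - [-0.05,0,0,0,0,0]
    - [-0.12,0,0,0,0,0]
    - [-0.2,0,0,0,0,0]
    - [-0.28,0,0,0,0,0]
    - [-0.33,0,-0.1,0,0,0]
    - [-0.35,0,-0.4,0,0,0]
    - [-0.35,0,-0.7,0,0,0]
    - [-0.35,0,-0.98,0,0,0]
    - [-0.35,0,-0.98,0,0,0]
    - [-0.35,0,-0.98,0,0,0]

```text
time: 14.3
tool_pos: [0.3962, 0.0675, 0.1424]
tool_rot: [3.141, 0.0, -0.112]
contact_force: [0.2, 0.1, 0.1]
opening: 0.0919
grip_force: 0.0
```

Run:
```python
from cell import robot
import cv2,numpy as np
o=robot.observe(); print(o["time"],o["tool_pos"],o["contact_force"])
a=robot.read_camera("side"); w=robot.read_camera("wrist")
cv2.imwrite("pics/end.png",cv2.resize(np.hstack([a["image"][50:350,100:500],cv2.resize(w["image"],(480,300))])[:,:,::-1],(800,273)))
```

```text
14.3 [0.39617656 0.06754305 0.14243221] [0.2280621  0.05056726 0.14296998]
```

View pics/end.png

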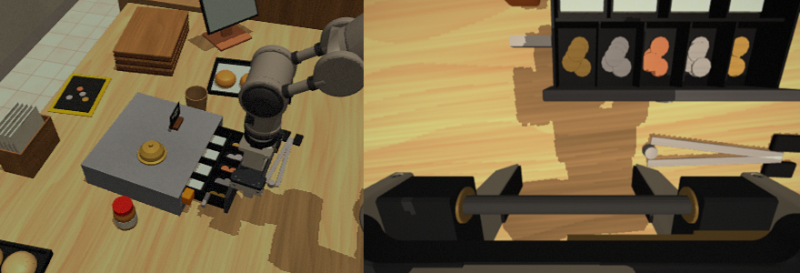

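The pictures show the drawer wide open, with the coin tray at (650,50) in the wrist view. The tongs, jar, cup, bell and card are where they were, and the gripper is clear.

```bash
python3 -c "
from cell import robot
print(robot.hand_in())"
```

```text
the job is handed in; nothing more can be done
None
```

The job is handed in: I pressed the key, stopped the drawer about 19 mm out, held both for about 1.5 s, then let the drawer follow the finger slowly to its stop and left it wide open, with nothing else visibly moved.

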